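# Turn the spice row round into the new wire rack

### The arm

A 6-joint arm with a two-finger parallel gripper is mounted at the origin on the work surface. World frame = base frame: x ahead of the robot, y to its left, z up, the work surface at z = 0. Lengths are in mm, angles in rad, forces in N, time in s.
With the tool pointing down it reaches from about 350 to 975 mm from the base axis. Payload 7.1 kg.
Tool frame: the origin (TCP) lies on the front face of the gripper's body, between the roots of the fingers; the fingertips stand 80 mm ahead of it and the grasp point (between the pads) lies 61 mm ahead of it (env.tips_ahead is the distance from the TCP to the fingertips, in mm); z points along the fingers, y is the direction in which the jaws open and shut (so a half turn about z gives the same grasp; the last joint's range is limited). The gripper opens to 88 mm and grips with 3 to 60 N. Pads are 20 mm wide; open, the fingers measure 115 mm over their backs; the gripper's body (75 mm by 178 mm) begins 61 mm behind the grasp point.
Start: joints at [-0.019, 0.423, 1.63, -0, 1.089, -0.019], TCP at [624.984, 0.026, 302.675] pointing down, gripper open.
Joint ranges: [-3, 3], [-0.9, 2.11], [0.09, 2.58], [-1.31, 4.45], [0.11, 2.69], [-2.54, 2.54]. Speed limits (rad/s): [2.39, 2.39, 3.01, 3.14, 3.14, 3.14].

### API

Orientations are given as a unit quaternion [x, y, z, w].
In Python, from station import env, set_gripper, viewer, workorder gives the robot as it stands. Calls block until the motion is done:
- env.reach(position, orientation): joint-space move of the TCP to a pose.
- env.move_l(position, rot=None, rate=150, f_stop=None): straight line of the TCP; rot=None keeps the orientation; rate is the mean speed in mm/s. With f_stop (N) it stops when the force on the tool has changed by that much, and returns True; else False.
- env.move_joints(angles): joint-space move.
- set_gripper(opening): finger opening in mm; the grip force is fixed at half the most; returns when the fingers have stopped.
- env.hold(seconds).
- env.ik(position, orientation): joint angles nearest the present ones, or None.
- env.read_state(): the state.
- viewer.camera(name): name is "scene" or "side" or "wrist"; returns the picture (420x560x3 uint8, blue, green, red); there is no depth.
- viewer.camera_params(name): a dict with "fx", "fy", "cx", "cy" (pixels), "dist" ([k1, k2, p1, p2, k3] as OpenCV has them; the pictures are not rectified), "pose" (4x4, takes a point from camera to world coordinates); the wrist camera has in their place "tool_from_camera" (4x4, takes a point from camera to tool coordinates, whose origin is the TCP and whose axes are the flange's). Camera axes: x right, y up, looking along -z (the intrinsics and any distortion apply to the point x, -y, -z); pixel columns grow to the right and rows downward; lengths in mm; the calibration is good to about 2 mm. A picture is of the moment at which its call begins: read the wrist's pose just before it. camera_params takes no time and is no camera call.
A pose or a line that the arm cannot do raises env.IKError and nothing moves.
- workorder.sign_off(): hands the job in, once; it reports no verdict.
The state is a dict: "time_s": time; "qpos": joint angles; "dq": joint speeds; "tau": joint torques, N m; "tool_pos": TCP position; "orientation": TCP orientation; "force": force on the tool from outside, world axes, zero at the start; "wrist_torque": the same for the moment, N m; "width": finger opening in mm.
Only numpy, scipy, OpenCV 4.12 (cv2) and the standard library are available. Lean on these libraries where they do the work, as an engineer would, in place of code of your own. Each camera call takes 0.05 s, during which the arm holds its last target.

### The job

Move the four spice tins from the old wooden rack into the new white wire rack in reverse order, one per compartment, so that the tin at the left end of the old rack ends at the right end of the new one and so on along the row. Keep the tins upright, set them down gently and leave them standing on the rack's deck; do not disturb the pepper mill.

Things in the scene. Friction and masses are not known exactly. Their poses are not given: they have to be found in the camera images.
- jar_red: loose steel spice tin with a red lid and a red band; a straight upright cylinder 42 mm in diameter and 90 mm high (the lid, its top 20 mm, is fixed on and of the same diameter), about 140 g. Origin: centre of the underside; z is its axis, up. It starts on one of the four cork discs of the old rack (underside 13 mm above the worktop).
- jar_yellow: loose steel spice tin with a yellow lid and a yellow band; a straight upright cylinder 42 mm in diameter and 90 mm high (the lid, its top 20 mm, is fixed on and of the same diameter), about 140 g. Origin: centre of the underside; z is its axis, up. It starts on one of the four cork discs of the old rack (underside 13 mm above the worktop).
- jar_green: loose steel spice tin with a green lid and a green band; a straight upright cylinder 42 mm in diameter and 90 mm high (the lid, its top 20 mm, is fixed on and of the same diameter), about 140 g. Origin: centre of the underside; z is its axis, up. It starts on one of the four cork discs of the old rack (underside 13 mm above the worktop).
- jar_blue: loose steel spice tin with a blue lid and a blue band; a straight upright cylinder 42 mm in diameter and 90 mm high (the lid, its top 20 mm, is fixed on and of the same diameter), about 140 g. Origin: centre of the underside; z is its axis, up. It starts on one of the four cork discs of the old rack (underside 13 mm above the worktop).
- cork_red: cork disc, 58 mm across, 3 mm thick, fixed in the old rack's well where the red-lidded tin starts; it stays there. All four look alike. Origin: centre of underside, 10 mm above the worktop; x across the old rack away from the robot, y along it to the robot's left. The old rack: a fixed dark wooden strip 76 mm deep and 296 mm long, with four open-topped square wells in a row.
- cork_yellow: cork disc, 58 mm across, 3 mm thick, fixed in the old rack's well where the yellow-lidded tin starts; it stays there. All four look alike. Origin: centre of underside, 10 mm above the worktop; x across the old rack away from the robot, y along it to the robot's left. The old rack's walls are 6 mm thick, their tops 22 mm above the worktop.
- cork_green: cork disc, 58 mm across, 3 mm thick, fixed in the old rack's well where the green-lidded tin starts; it stays there. All four look alike. Origin: centre of underside, 10 mm above the worktop; x across the old rack away from the robot, y along it to the robot's left. The old rack may stand nearer to the robot than the new one or beyond it, turned up to about 9 degrees.
- cork_blue: cork disc, 58 mm across, 3 mm thick, fixed in the old rack's well where the blue-lidded tin starts; it stays there. All four look alike. Origin: centre of underside, 10 mm above the worktop; x across the old rack away from the robot, y along it to the robot's left. The four discs lie in one straight row, 72 mm apart.
- new_rack: new rack: fixed white wire rack with a black deck, 76 mm deep, 294 long, turned up to 9 degrees. Origin: its middle at worktop height; x across it, away from the robot; y along it to the robot's left. Flat deck at z = 30 mm. White rails 6 mm thick (tops at z = 49) part it into four open-topped compartments, centres at x = 0, y = +108, +36, -36, -108 mm, clear 64 mm across, 66 along.
- mill: bystander: turned brown wooden pepper mill, foot 58 mm in diameter, 155 mm high, standing loose on the worktop to the left or right of the racks. Origin: centre of its underside. A blue mug 92 mm high and a green oil bottle 210 mm high also stand out to the sides of the racks.
Not all that is in view belongs to the job. Leave any purple look-alike of the jar_red alone.

How it is judged (in metres and radians):
At the end, for the whole second after the job is handed in: All four tins stand on the new rack's deck (within 5 mm), upright (6 degrees), released, at rest, each within 16 mm along and 15 mm across the rack of its compartment's centre, in the reverse of their order on the old rack: leftmost is now rightmost and so on (x of jar_red in the frame of new_rack between -0.015 and 0.015 m and z of jar_red in the frame of new_rack between 0.025 and 0.035 m and angle between each of jar_red, jar_yellow, jar_green, jar_blue's own z axis and vertical below 0.1 rad and linear speed of each of jar_red, jar_yellow, jar_green, jar_blue below 0.02 m/s and x of jar_yellow in the frame of new_rack between -0.015 and 0.015 m and z of jar_yellow in the frame of new_rack between 0.025 and 0.035 m and x of jar_green in the frame of new_rack between -0.015 and 0.015 m and z of jar_green in the frame of new_rack between 0.025 and 0.035 m and x of jar_blue in the frame of new_rack between -0.015 and 0.015 m and z of jar_blue in the frame of new_rack between 0.025 and 0.035 m and ((y of cork_yellow in the frame of cork_red below 0 m and y of cork_green in the frame of cork_yellow below 0 m and y of cork_blue in the frame of cork_green below 0 m and y of jar_red in the frame of new_rack between -0.124 and -0.092 m and y of jar_yellow in the frame of new_rack between -0.052 and -0.02 m and y of jar_green in the frame of new_rack between 0.02 and 0.052 m and y of jar_blue in the frame of new_rack between 0.092 and 0.124 m) or (y of cork_yellow in the frame of cork_red below 0 m and y of cork_blue in the frame of cork_yellow below 0 m and y of cork_green in the frame of cork_blue below 0 m and y of jar_red in the frame of new_rack between -0.124 and -0.092 m and y of jar_yellow in the frame of new_rack between -0.052 and -0.02 m and y of jar_blue in the frame of new_rack between 0.02 and 0.052 m and y of jar_green in the frame of new_rack between 0.092 and 0.124 m) or (y of cork_green in the frame of cork_red below 0 m and y of cork_yellow in the frame of cork_green below 0 m and y of cork_blue in the frame of cork_yellow below 0 m and y of jar_red in the frame of new_rack between -0.124 and -0.092 m and y of jar_green in the frame of new_rack between -0.052 and -0.02 m and y of jar_yellow in the frame of new_rack between 0.02 and 0.052 m and y of jar_blue in the frame of new_rack between 0.092 and 0.124 m) or (y of cork_green in the frame of cork_red below 0 m and y of cork_blue in the frame of cork_green below 0 m and y of cork_yellow in the frame of cork_blue below 0 m and y of jar_red in the frame of new_rack between -0.124 and -0.092 m and y of jar_green in the frame of new_rack between -0.052 and -0.02 m and y of jar_blue in the frame of new_rack between 0.02 and 0.052 m and y of jar_yellow in the frame of new_rack between 0.092 and 0.124 m) or (y of cork_blue in the frame of cork_red below 0 m and y of cork_yellow in the frame of cork_blue below 0 m and y of cork_green in the frame of cork_yellow below 0 m and y of jar_red in the frame of new_rack between -0.124 and -0.092 m and y of jar_blue in the frame of new_rack between -0.052 and -0.02 m and y of jar_yellow in the frame of new_rack between 0.02 and 0.052 m and y of jar_green in the frame of new_rack between 0.092 and 0.124 m) or (y of cork_blue in the frame of cork_red below 0 m and y of cork_green in the frame of cork_blue below 0 m and y of cork_yellow in the frame of cork_green below 0 m and y of jar_red in the frame of new_rack between -0.124 and -0.092 m and y of jar_blue in the frame of new_rack between -0.052 and -0.02 m and y of jar_green in the frame of new_rack between 0.02 and 0.052 m and y of jar_yellow in the frame of new_rack between 0.092 and 0.124 m) or (y of cork_red in the frame of cork_yellow below 0 m and y of cork_green in the frame of cork_red below 0 m and y of cork_blue in the frame of cork_green below 0 m and y of jar_yellow in the frame of new_rack between -0.124 and -0.092 m and y of jar_red in the frame of new_rack between -0.052 and -0.02 m and y of jar_green in the frame of new_rack between 0.02 and 0.052 m and y of jar_blue in the frame of new_rack between 0.092 and 0.124 m) or (y of cork_red in the frame of cork_yellow below 0 m and y of cork_blue in the frame of cork_red below 0 m and y of cork_green in the frame of cork_blue below 0 m and y of jar_yellow in the frame of new_rack between -0.124 and -0.092 m and y of jar_red in the frame of new_rack between -0.052 and -0.02 m and y of jar_blue in the frame of new_rack between 0.02 and 0.052 m and y of jar_green in the frame of new_rack between 0.092 and 0.124 m) or (y of cork_green in the frame of cork_yellow below 0 m and y of cork_red in the frame of cork_green below 0 m and y of cork_blue in the frame of cork_red below 0 m and y of jar_yellow in the frame of new_rack between -0.124 and -0.092 m and y of jar_green in the frame of new_rack between -0.052 and -0.02 m and y of jar_red in the frame of new_rack between 0.02 and 0.052 m and y of jar_blue in the frame of new_rack between 0.092 and 0.124 m) or (y of cork_green in the frame of cork_yellow below 0 m and y of cork_blue in the frame of cork_green below 0 m and y of cork_red in the frame of cork_blue below 0 m and y of jar_yellow in the frame of new_rack between -0.124 and -0.092 m and y of jar_green in the frame of new_rack between -0.052 and -0.02 m and y of jar_blue in the frame of new_rack between 0.02 and 0.052 m and y of jar_red in the frame of new_rack between 0.092 and 0.124 m) or (y of cork_blue in the frame of cork_yellow below 0 m and y of cork_red in the frame of cork_blue below 0 m and y of cork_green in the frame of cork_red below 0 m and y of jar_yellow in the frame of new_rack between -0.124 and -0.092 m and y of jar_blue in the frame of new_rack between -0.052 and -0.02 m and y of jar_red in the frame of new_rack between 0.02 and 0.052 m and y of jar_green in the frame of new_rack between 0.092 and 0.124 m) or (y of cork_blue in the frame of cork_yellow below 0 m and y of cork_green in the frame of cork_blue below 0 m and y of cork_red in the frame of cork_green below 0 m and y of jar_yellow in the frame of new_rack between -0.124 and -0.092 m and y of jar_blue in the frame of new_rack between -0.052 and -0.02 m and y of jar_green in the frame of new_rack between 0.02 and 0.052 m and y of jar_red in the frame of new_rack between 0.092 and 0.124 m) or (y of cork_red in the frame of cork_green below 0 m and y of cork_yellow in the frame of cork_red below 0 m and y of cork_blue in the frame of cork_yellow below 0 m and y of jar_green in the frame of new_rack between -0.124 and -0.092 m and y of jar_red in the frame of new_rack between -0.052 and -0.02 m and y of jar_yellow in the frame of new_rack between 0.02 and 0.052 m and y of jar_blue in the frame of new_rack between 0.092 and 0.124 m) or (y of cork_red in the frame of cork_green below 0 m and y of cork_blue in the frame of cork_red below 0 m and y of cork_yellow in the frame of cork_blue below 0 m and y of jar_green in the frame of new_rack between -0.124 and -0.092 m and y of jar_red in the frame of new_rack between -0.052 and -0.02 m and y of jar_blue in the frame of new_rack between 0.02 and 0.052 m and y of jar_yellow in the frame of new_rack between 0.092 and 0.124 m) or (y of cork_yellow in the frame of cork_green below 0 m and y of cork_red in the frame of cork_yellow below 0 m and y of cork_blue in the frame of cork_red below 0 m and y of jar_green in the frame of new_rack between -0.124 and -0.092 m and y of jar_yellow in the frame of new_rack between -0.052 and -0.02 m and y of jar_red in the frame of new_rack between 0.02 and 0.052 m and y of jar_blue in the frame of new_rack between 0.092 and 0.124 m) or (y of cork_yellow in the frame of cork_green below 0 m and y of cork_blue in the frame of cork_yellow below 0 m and y of cork_red in the frame of cork_blue below 0 m and y of jar_green in the frame of new_rack between -0.124 and -0.092 m and y of jar_yellow in the frame of new_rack between -0.052 and -0.02 m and y of jar_blue in the frame of new_rack between 0.02 and 0.052 m and y of jar_red in the frame of new_rack between 0.092 and 0.124 m) or (y of cork_blue in the frame of cork_green below 0 m and y of cork_red in the frame of cork_blue below 0 m and y of cork_yellow in the frame of cork_red below 0 m and y of jar_green in the frame of new_rack between -0.124 and -0.092 m and y of jar_blue in the frame of new_rack between -0.052 and -0.02 m and y of jar_red in the frame of new_rack between 0.02 and 0.052 m and y of jar_yellow in the frame of new_rack between 0.092 and 0.124 m) or (y of cork_blue in the frame of cork_green below 0 m and y of cork_yellow in the frame of cork_blue below 0 m and y of cork_red in the frame of cork_yellow below 0 m and y of jar_green in the frame of new_rack between -0.124 and -0.092 m and y of jar_blue in the frame of new_rack between -0.052 and -0.02 m and y of jar_yellow in the frame of new_rack between 0.02 and 0.052 m and y of jar_red in the frame of new_rack between 0.092 and 0.124 m) or (y of cork_red in the frame of cork_blue below 0 m and y of cork_yellow in the frame of cork_red below 0 m and y of cork_green in the frame of cork_yellow below 0 m and y of jar_blue in the frame of new_rack between -0.124 and -0.092 m and y of jar_red in the frame of new_rack between -0.052 and -0.02 m and y of jar_yellow in the frame of new_rack between 0.02 and 0.052 m and y of jar_green in the frame of new_rack between 0.092 and 0.124 m) or (y of cork_red in the frame of cork_blue below 0 m and y of cork_green in the frame of cork_red below 0 m and y of cork_yellow in the frame of cork_green below 0 m and y of jar_blue in the frame of new_rack between -0.124 and -0.092 m and y of jar_red in the frame of new_rack between -0.052 and -0.02 m and y of jar_green in the frame of new_rack between 0.02 and 0.052 m and y of jar_yellow in the frame of new_rack between 0.092 and 0.124 m) or (y of cork_yellow in the frame of cork_blue below 0 m and y of cork_red in the frame of cork_yellow below 0 m and y of cork_green in the frame of cork_red below 0 m and y of jar_blue in the frame of new_rack between -0.124 and -0.092 m and y of jar_yellow in the frame of new_rack between -0.052 and -0.02 m and y of jar_red in the frame of new_rack between 0.02 and 0.052 m and y of jar_green in the frame of new_rack between 0.092 and 0.124 m) or (y of cork_yellow in the frame of cork_blue below 0 m and y of cork_green in the frame of cork_yellow below 0 m and y of cork_red in the frame of cork_green below 0 m and y of jar_blue in the frame of new_rack between -0.124 and -0.092 m and y of jar_yellow in the frame of new_rack between -0.052 and -0.02 m and y of jar_green in the frame of new_rack between 0.02 and 0.052 m and y of jar_red in the frame of new_rack between 0.092 and 0.124 m) or (y of cork_green in the frame of cork_blue below 0 m and y of cork_red in the frame of cork_green below 0 m and y of cork_yellow in the frame of cork_red below 0 m and y of jar_blue in the frame of new_rack between -0.124 and -0.092 m and y of jar_green in the frame of new_rack between -0.052 and -0.02 m and y of jar_red in the frame of new_rack between 0.02 and 0.052 m and y of jar_yellow in the frame of new_rack between 0.092 and 0.124 m) or (y of cork_green in the frame of cork_blue below 0 m and y of cork_yellow in the frame of cork_green below 0 m and y of cork_red in the frame of cork_yellow below 0 m and y of jar_blue in the frame of new_rack between -0.124 and -0.092 m and y of jar_green in the frame of new_rack between -0.052 and -0.02 m and y of jar_yellow in the frame of new_rack between 0.02 and 0.052 m and y of jar_red in the frame of new_rack between 0.092 and 0.124 m))); the robot touches nothing.
It fails at once if a spice tin is tipped over (leans more than 35 degrees) (angle between any of jar_red, jar_yellow, jar_green, jar_blue's own z axis and vertical above 0.61 rad).
It fails at once if a spice tin is dropped or slammed onto the new rack: faster than 0.45 m/s in the last 20 mm above its deck (as after a fall of over 10 mm) ((x of jar_red in the frame of new_rack between -0.035 and 0.035 m and y of jar_red in the frame of new_rack between -0.145 and 0.145 m and z of jar_red in the frame of new_rack below 0.05 m and linear speed of jar_red above 0.45 m/s) or (x of jar_yellow in the frame of new_rack between -0.035 and 0.035 m and y of jar_yellow in the frame of new_rack between -0.145 and 0.145 m and z of jar_yellow in the frame of new_rack below 0.05 m and linear speed of jar_yellow above 0.45 m/s) or (x of jar_green in the frame of new_rack between -0.035 and 0.035 m and y of jar_green in the frame of new_rack between -0.145 and 0.145 m and z of jar_green in the frame of new_rack below 0.05 m and linear speed of jar_green above 0.45 m/s) or (x of jar_blue in the frame of new_rack between -0.035 and 0.035 m and y of jar_blue in the frame of new_rack between -0.145 and 0.145 m and z of jar_blue in the frame of new_rack below 0.05 m and linear speed of jar_blue above 0.45 m/s)).
It fails at once if the pepper mill is knocked over or shoved more than 30 mm (distance of mill from where it was at the start of the episode above 0.03 m or angle between mill's own z axis and vertical above 0.3 rad).
It also fails if it takes over 109 s, if anything falls off the work surface, if the arm or the gripper's body presses on something with over 40 N, if the wrist force passes 120 N, or if a joint passes its speed limit or range.

## Working session

There is one attempt and no reset: what is moved stays moved. The work goes in short steps, each a Python script; the robot and the scene stay as the last script left them, time stands still between calls to the robot, and variables do not carry over. Pictures are saved under pics/ and viewed, and the job is handed in when it is done.

```bash
ls; mkdir -p pics
python3 - <<'E'
from station import env, set_gripper, viewer, workorder
import cv2
for n in ["scene","side","wrist"]:
    cv2.imwrite(f"pics/{n}0.png",viewer.camera(n))
    p=viewer.camera_params(n); print(n,p)
s=env.read_state(); print(s['time_s'],s['tool_pos'],s['orientation'])
E
```

```text
pics
scene {'fx': 500.29545971667795, 'fy': 500.29545971667795, 'cx': 286.3979556633014, 'cy': 205.3006333859631, 'dist': array([0.01420888, 0.        , 0.        , 0.        , 0.        ]), 'pose': array([[ 5.85313490e-01, -6.78218453e-01,  4.44328537e-01,
         1.16836437e+03],
       [ 8.10752574e-01,  4.95920232e-01, -3.11035990e-01,
        -4.14983804e+02],
       [-9.40116323e-03,  5.42294065e-01,  8.40136158e-01,
         1.15084759e+03],
       [ 0.00000000e+00,  0.00000000e+00,  0.00000000e+00,
         1.00000000e+00]])}
side {'fx': 396.05067880215125, 'fy': 396.05067880215125, 'cx': 282.15529680071273, 'cy': 206.9727592178136, 'dist': array([-0.00328349,  0.        ,  0.        ,  0.        ,  0.        ]), 'pose': array([[-9.25037808e-01,  2.02289630e-01, -3.21533762e-01,
         2.89695517e+02],
       [-3.79802887e-01, -5.09001694e-01,  7.72442258e-01,
         7.27724149e+02],
       [-7.40417083e-03,  8.36657744e-01,  5.47675997e-01,
         5.54719880e+02],
       [ 0.00000000e+00,  0.00000000e+00,  0.00000000e+00,
         1.00000000e+00]])}
wrist {'fx': 308.4621252274654, 'fy': 308.4621252274654, 'cx': 285.2611697198239, 'cy': 204.20547131038458, 'dist': array([-0.05615851,  0.        ,  0.        ,  0.        ,  0.        ]), 'tool_from_camera': array([[-7.53193932e-04,  9.57588541e-01,  2.88138195e-01,
         8.10723602e+01],
       [ 9.99999604e-01,  5.84589765e-04,  6.71195895e-04,
        -2.92058100e-01],
       [ 4.74286858e-04,  2.88138586e-01, -9.57588602e-01,
        -8.18233155e+01],
       [ 0.00000000e+00,  0.00000000e+00,  0.00000000e+00,
         1.00000000e+00]])}
0.15 [6.24679659e+02 1.94491215e-02 3.02097775e+02] [ 7.07108406e-01  7.07104927e-01 -3.92416490e-04 -4.12515420e-04]
```

View pics/scene0.png

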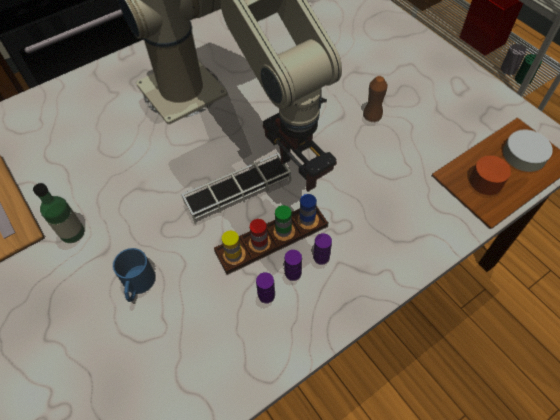

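View pics/side0.png

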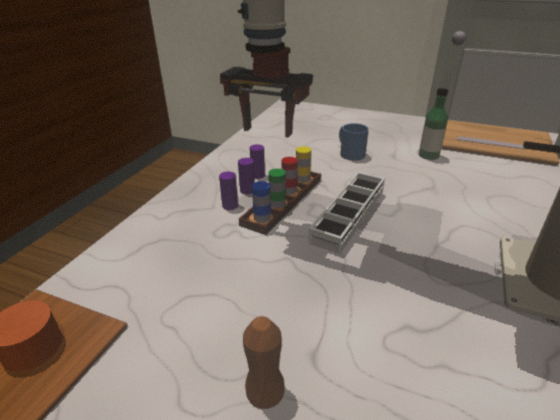

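View pics/wrist0.png

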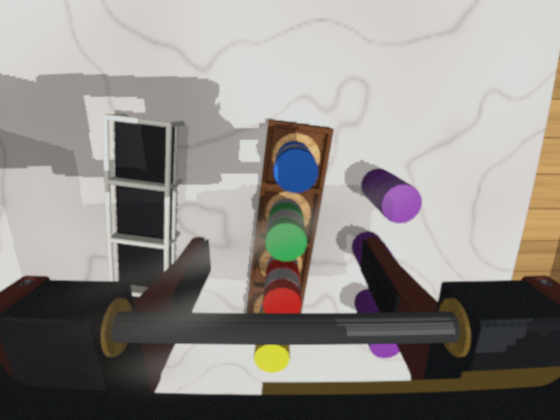

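The left-to-right order from the robot's side (+y is up in the wrist view) is blue (296,167), green (287,240), red (282,300), yellow (271,357). The purple tins at (400,203), (370,250) and (380,345) are look-alikes, so I'll leave them alone. Next I'll take a higher, clearer wrist view to measure from.

Run:
```python
from station import env, viewer
import cv2,numpy as np
s=env.read_state()
env.reach([600,-130,400],[0.70710678,0.70710678,0,0])
env.hold(0.3)
s=env.read_state(); im=viewer.camera("wrist"); cv2.imwrite("pics/wrist1.png",im)
np.savez("w1.npz",im=im,pos=s['tool_pos'],q=s['orientation'])
print(s['time_s'],s['tool_pos'],s['orientation'],s['qpos'])
cv2.imwrite("pics/scene1.png",viewer.camera("scene"));
```

```text
1.15 [ 600.06591834 -128.89431626  398.92601072] [ 7.06568782e-01  7.07643818e-01 -4.37896063e-04 -7.69586532e-04] [-2.30999426e-01  3.15293938e-01  1.55967657e+00  6.73684683e-05
  1.26839187e+00 -2.32539878e-01]
```

View pics/wrist1.png

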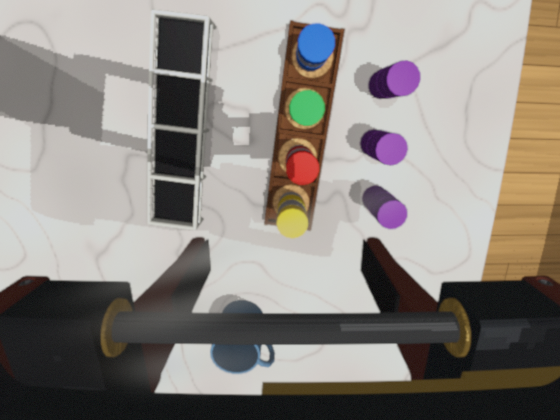

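View pics/scene1.png

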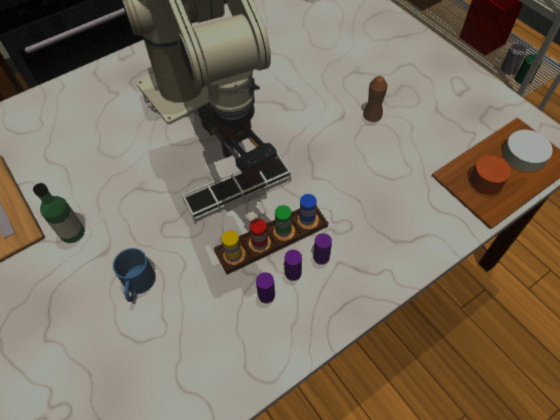

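```bash
cat > h.py <<'E'
import numpy as np,cv2
from station import env,viewer
from scipy.spatial.transform import Rotation as R
def campose(n,pos=None,q=None):
    p=viewer.camera_params(n)
    if n!="wrist": return p,p['pose']
    T=np.eye(4);T[:3,:3]=R.from_quat(q).as_matrix();T[:3,3]=pos
    return p,T@p['tool_from_camera']
def ray(p,T,uv,z):
    K=np.array([[p['fx'],0,p['cx']],[0,p['fy'],p['cy']],[0,0,1]])
    u=cv2.undistortPoints(np.array(uv,float).reshape(-1,1,2),K,np.array(p['dist'])).reshape(-1,2)
    d=np.c_[u[:,0],-u[:,1],-np.ones(len(u))]@T[:3,:3].T
    o=T[:3,3]
    return o+d*((z-o[2])/d[:,2])[:,None]
H={'blue':(105,125),'green':(50,80),'yellow':(22,35),'purple':(132,160)}
def mask(im,c):
    h=cv2.cvtColor(im,cv2.COLOR_BGR2HSV); ok=(h[...,1]>120)&(h[...,2]>60)
    if c=='red': m=((h[...,0]<6)|(h[...,0]>174))
    else: m=(h[...,0]>=H[c][0])&(h[...,0]<=H[c][1])
    return (m&ok).astype(np.uint8)
def blobs(m,amin):
    n,l,st,ce=cv2.connectedComponentsWithStats(m)
    return [(st[i],ce[i],l==i) for i in range(1,n) if st[i][4]>amin]
E
python3 - <<'E'
from h import *
d=np.load("w1.npz"); im=d['im']; p,T=campose("wrist",d['pos'],d['q'])
sc=cv2.imread("pics/scene1.png"); ps,Ts=campose("scene")
for c in ['blue','green','red','yellow','purple']:
    for st,ce,_ in blobs(mask(im,c),60): print('w',c,st,ce.round(),ray(p,T,ce,90 if c=='purple' else 103)[0].round(1))
    for st,ce,_ in blobs(mask(sc,c),40): print('   s',c,st,ce.round(),ray(ps,Ts,ce,95)[0].round(1))
m=(im.max(2)<45).astype(np.uint8); m[240:]=0
C=[]
for st,ce,l in blobs(m,500):
    r=cv2.minAreaRect(np.argwhere(l)[:,::-1].astype(np.float32))
    print('deck',st,np.round(r[0],1),np.round(r[1],1),ray(p,T,r[0],39.5)[0].round(1))
m=(sc.max(2)<45).astype(np.uint8)
for st,ce,l in blobs(m,100):
    r=cv2.minAreaRect(np.argwhere(l)[:,::-1].astype(np.float32))
    if 150<ce[1]<230: print('s deck',st,np.round(r[0],1),np.round(r[1],1),ray(ps,Ts,r[0],39.5)[0].round(1))
E
```

```text
w blue [ 298   24   37   40 1183] [316.  43.] [632.8  27.2 103. ]
w blue [297  56  23  14  63] [307.  66.] [623.2   3.5 103. ]
   s blue [300 194  16  17 196] [308. 201.] [631.9  26.5  95. ]
w green [290  91  35  34 927] [307. 107.] [624.1 -42.6 103. ]
   s green [275 206  17  14 181] [283. 212.] [621.3 -43.7  95. ]
w red [286 149  34  36 932] [302. 167.] [ 619.7 -113.7  103. ]
   s red [250 219  17  18 228] [258. 227.] [ 618.9 -116.8   95. ]
w yellow [278 195  27  13 126] [291. 199.] [ 605.8 -154.5  103. ]
w yellow [277 205  31  32 705] [292. 220.] [ 608.1 -182.2  103. ]
   s yellow [221 230  18  19 248] [230. 239.] [ 607.2 -190.1   95. ]
   s yellow [229 249  11   9  42] [234. 254.] [ 648.8 -204.5   95. ]
w purple [ 371   61   48   37 1152] [397.  79.] [733.   -8.7  90. ]
w purple [ 362  131   44   33 1030] [385. 146.] [724.9 -88.7  90. ]
w purple [377 203  29  25 480] [392. 216.] [ 743.2 -181.8   90. ]
   s purple [315 234  16  15 191] [323. 241.] [743.7 -13.1  95. ]
   s purple [285 250  16  15 201] [293. 257.] [736.4 -97.4  95. ]
   s purple [256 273  17  16 217] [264. 281.] [ 746.4 -184.8   95. ]
deck [158  18  44  53 771] [177.3  44.4] [41.4 49.3] [456.3  39.6  39.5]
deck [ 157   75   42   53 1948] [176.6 101.1] [41.8 49.9] [449.3 -32.5  39.5]
deck [ 156  130   40   47 1670] [174.8 153.1] [39.8 44.7] [ 440.3 -104.    39.5]
deck [ 155  181   38   41 1353] [173.5 201. ] [38.2 37.8] [ 431.1 -175.6   39.5]
s deck [212 178  28  22 365] [225.2 188.8] [16.1 24.3] [ 439.7 -106.1   39.5]
s deck [ 34 184  15  13 143] [ 40.3 190.1] [13.  12.4] [ 148.3 -511.8   39.5]
s deck [187 189  28  22 364] [200.3 199.6] [15.5 23.9] [ 430.3 -178.3   39.5]
s deck [ 47 205  24  18 120] [ 59.9 216.1] [10.  24.4] [ 258.4 -501.1   39.5]
```

The candidates for jar_red are the red lid at (302,167), sitting on a cork in the old rack, and the three purple lids at (397,79), (385,146) and (392,216), standing on the bare worktop beyond the rack. The red one fits the description. I'll confirm with an enlarged crop.

Run:
```python
import cv2
im=cv2.imread("pics/wrist1.png")[10:245,255:440]
cv2.imwrite("pics/crop1.png",cv2.resize(im,None,fx=2.5,fy=2.5,interpolation=cv2.INTER_CUBIC))
```

```text
(no output)
```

View pics/crop1.png

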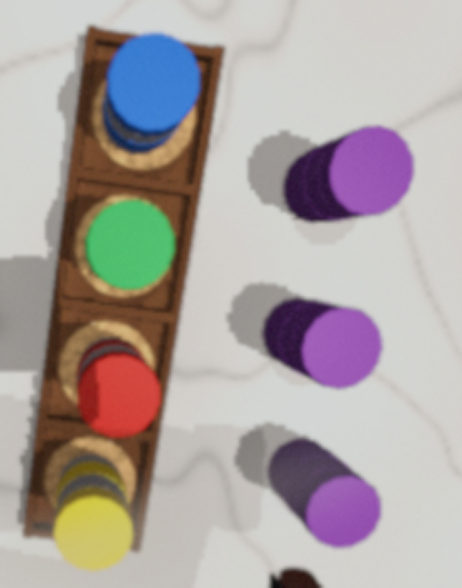

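The crop shows the red, yellow, green and blue tins on corks in the wooden strip, and the purple ones outside it. I'll start with blue, which goes to the right end of the new rack.

```bash
cat >> h.py <<'E'
from station import set_gripper
ROW=np.array([0.1163,0.9932,0.]);ROW/=np.linalg.norm(ROW)
AC=np.array([ROW[1],-ROW[0],0])
Q=R.from_matrix(np.c_[ROW,AC,[0,0,-1]]).as_quat()
CEN=np.array([444.2,-68.1])
SRC={'blue':(632.8,27.2),'green':(624.1,-42.6),'red':(619.7,-113.7),'yellow':(608.1,-182.2)}
SLOT={'blue':-108,'green':-36,'red':36,'yellow':108}
G=126; UP=275
def pick(c,src=None):
    x,y=src if src is not None else SRC[c]
    env.move_l([x,y,UP],rot=Q,rate=200)
    env.move_l([x,y,13+G],rate=90); env.hold(.2)
    set_gripper(30); s=env.read_state(); print(c,'width',s['width'],s['tool_pos'].round(1) if hasattr(s['tool_pos'],'round') else s['tool_pos'])
    env.move_l([x,y,UP],rate=120)
    print('lifted',env.read_state()['width'])
def place(c):
    x,y=CEN+ROW[:2]*SLOT[c]
    env.move_l([x,y,UP],rot=Q,rate=150)
    env.move_l([x,y,30+G+12],rate=90); env.hold(.2)
    f=env.move_l([x,y,30+G-3],rate=15,f_stop=4)
    s=env.read_state(); print(c,'contact',f,np.round(s['tool_pos'],1),np.round(s['force'],1),s['width'])
    set_gripper(88); env.hold(.2)
    env.move_l([x,y,UP],rate=120)
    print(env.read_state()['time_s'])
E
python3 - <<'E'
from h import *
pick('blue'); place('blue')
env.move_l([600,-130,400],rot=[0.70710678,0.70710678,0,0],rate=250); env.hold(.3)
s=env.read_state(); im=viewer.camera("wrist"); cv2.imwrite("pics/wrist2.png",im)
p,T=campose("wrist",s['tool_pos'],s['orientation'])
for st,ce,_ in blobs(mask(im,'blue'),200):
    P=ray(p,T,ce,120)[0]; d=P[:2]-CEN; print(ce,P.round(1),'along',d@ROW[:2],'across',d@AC[:2])
E
```

```text
blue width 41.93745369328635 [633.   27.2 139.1]
lifted 41.424839379899424
blue contact True [ 431.7 -175.4  155.8] [-0.5  0.3  4.1] 41.79622925176801
12.9
[176.59360731 197.0913242 ] [ 465.7 -148.7  120. ] along -77.52806166392016 across 30.676201753032604
[154.44642857 214.02901786] [ 435.2 -170.6  120. ] along -102.8014395956373 across 3.0259876458995856
```

View pics/wrist2.png

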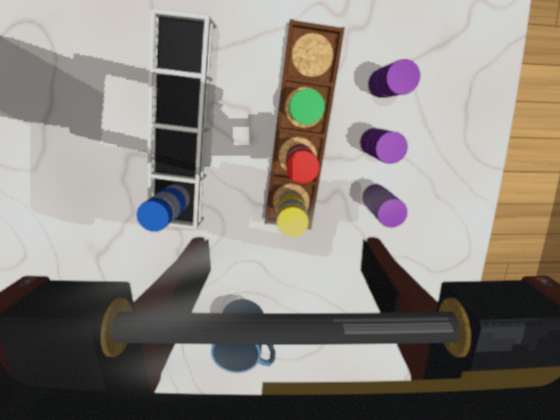

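Blue stands in the right-end compartment, lid at about (154,214). Next are green, red and yellow.

Run:
```python
from h import *
for c in ['green','red','yellow']: pick(c); place(c)
env.move_l([600,-130,400],rot=[0.70710678,0.70710678,0,0],rate=250); env.hold(.3)
s=env.read_state(); im=viewer.camera("wrist"); cv2.imwrite("pics/wrist3.png",im)
p,T=campose("wrist",s['tool_pos'],s['orientation'])
sc=viewer.camera("scene"); cv2.imwrite("pics/scene3.png",sc); ps,Ts=campose("scene")
cv2.imwrite("pics/side3.png",viewer.camera("side"))
for c in SLOT:
  for n,i,pp,TT,z in (('w',im,p,T,120),('s',sc,ps,Ts,112)):
    for st,ce,_ in blobs(mask(i,c),100 if n=='s' else 400)[:1]:
      P=ray(pp,TT,ce,z)[0]; d=P[:2]-CEN; print(c,n,ce.round(),'along',round(d@ROW[:2],1),'target',SLOT[c],'across',round(d@AC[:2],1))
```

```text
green width 41.354987946480755 [624.2 -42.6 139. ]
lifted 41.49234416872402
green contact True [ 440.1 -103.8  155.8] [ 0.7 -0.4  3.9] 42.1733948095736
25.05
red width 41.708143871273855 [ 619.8 -113.7  139. ]
lifted 41.63430461522011
red contact True [448.4 -32.4 155.8] [ 0.2 -0.4  4.6] 42.07112026487999
35.9417
yellow width 41.505770609921946 [ 608.2 -182.2  139. ]
lifted 41.658225910587184
yellow contact True [456.8  39.2 155.8] [ 0.3 -0.5  4.2] 41.1519557562157
47.55
blue w [154. 214.] along -102.7 target -108 across 3.0
blue s [196. 183.] along -109.7 target -108 across -3.0
green w [154. 160.] along -33.9 target -36 across 2.8
red w [155.  99.] along 35.4 target 36 across 3.3
yellow w [156.  36.] along 101.8 target 108 across 3.2
```

View pics/wrist3.png

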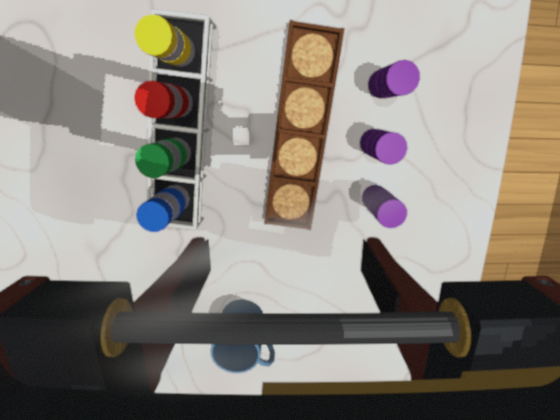

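View pics/side3.png

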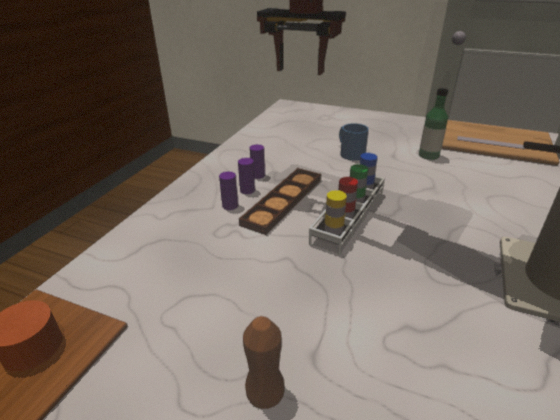

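View pics/scene3.png

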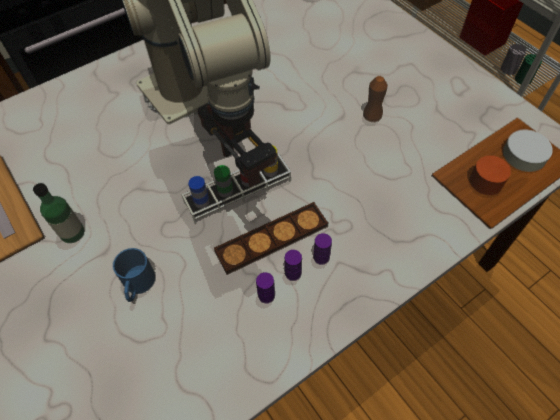

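All four tins stand upright in their compartments. In the wrist view yellow is at (156,36), red (155,99), green (154,160) and blue (154,214). The mill is at (376,100) in the scene view, unchanged. Handing in.

Run:
```python
from station import env,workorder
print(env.read_state()['time_s']); workorder.sign_off()
```

```text
49.1667
the job is handed in; nothing more can be done
```

All four tins are in the new rack in reverse order, and I handed the job in at about 49 s of the 109 s allowed. On the old rack they stood blue, green, red, yellow from left to right. On the new rack they stand yellow, red, green, blue.

- **Set-down:** each tin met the deck at about 4 N, with the tool height matching an underside at 30 mm. They were then released and look upright in the last pictures.
- **Position, wrist view:** every tin is within about 6 mm of its compartment's centre along the rack and about 3 mm across it. The limits are 16 and 15 mm.
- **Position, scene view:** this only checked blue, at −109.7 mm along the rack, while the wrist view gave −102.7 mm. That 7 mm disagreement is within tolerance. The other three got no second-view check there: red and yellow are partly behind the gripper, and green fell under my size threshold.
- **Left alone:** the pepper mill and the purple look-alikes look unmoved in the pictures.

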